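# Close up the book row with the locking stop

## Robot

A 7-joint arm with a two-finger parallel gripper is mounted at the origin on the work surface. World frame = base frame: x ahead of the robot, y to its left, z up, the work surface at z = 0. Lengths are in m, angles in rad, forces in N, time in s.
With the tool pointing down it reaches from about 0.425 to 0.925 m from the base axis. Payload 6.8 kg.
Tool frame: the origin (TCP) lies on the front face of the gripper's body, between the roots of the fingers; the fingertips stand 73 mm ahead of it and the grasp point (between the pads) lies 54 mm ahead of it (env.nose_length is the distance from the TCP to the fingertips, in m); z points along the fingers, y is the direction in which the jaws open and shut (so a half turn about z gives the same grasp; the last joint's range is limited). The gripper opens to 85 mm and grips with 20 to 120 N. Pads are 22 mm wide; open, the fingers measure 114 mm over their backs; the gripper's body (76 mm by 85 mm) begins 54 mm behind the grasp point. The pads swing forward as they close: fully open they stand 13 mm farther back than shut.
Start: joints at [1.004, 0.477, 0.022, 1.555, -0.011, 1.109, -0.083], TCP at [0.299, -0.605, 0.304] pointing down, gripper open.
Joint ranges: [-2.96, 2.96], [-0.34, 2.1], [-1.41, 1.46], [0.24, 2.44], [-1.37, 4.51], [0.17, 1.92], [-2.96, 2.96]. Speed limits (rad/s): [2.39, 2.39, 3.14, 3.14, 3.14, 3.14, 3.14].

## Interface

Orientations are given as a unit quaternion [w, x, y, z].
In Python, from cell import env, kin, camera, calibration, job gives the robot as it stands. The module is installed in compiled form; this text tells all that it offers. Calls block until the motion is done:
- env.reach(position, orientation): joint-space move of the TCP to a pose.
- env.movel(position, velocity=0.15, rot=None, stop_force=None): straight line of the TCP; rot=None keeps the orientation; velocity is the mean speed in m/s. With stop_force (N) it stops when the force on the tool has changed by that much, and returns True; else False.
- env.goto_joints(angles): joint-space move.
- env.grip(opening, f_grip=None): finger opening in m; f_grip is the grip in N (None keeps the last); returns when the fingers have stopped.
- env.dwell(seconds).
- kin.inverse_kinematics(position, orientation): joint angles nearest the present ones, or None.
- env.get_state(): the state.
- camera(name): name is "scene" or "side" or "wrist"; returns (picture, depth): 480x640x3 uint8, blue, green, red; 480x640 float32, m along the optical axis (not along the pixel's ray), 0 where there is no reading.
- calibration(name): a dict with "fx", "fy", "cx", "cy" (pixels), "rvec" (rotation vector, rad) and "tvec" (3), from world to camera coordinates, as OpenCV has them. Camera axes: x right, y down, z forward; pixel columns grow to the right and rows downward; lengths in m; the calibration is good to about 2 mm. A picture is of the moment at which its call begins: read the wrist's pose just before it. calibration takes no time and is no camera call; for the wrist camera it gives the pose at the moment of the call.
A pose or a line that the arm cannot do raises env.PlanningError and nothing moves.
- job.job_done(): hands the job in, once; it reports no verdict.
The state is a dict: "time": time; "qpos": joint angles; "joint_velocities": joint speeds; "joint_torque": joint torques, N m; "tcp_pos": TCP position; "orientation": TCP orientation; "force": force on the tool from outside, world axes, zero at the start; "torque": the same for the moment, N m; "opening": finger opening in m.
Only numpy, scipy, OpenCV 4.12 (cv2) and the standard library are available. Lean on these libraries where they do the work, as an engineer would, in place of code of your own. Each camera call takes 0.05 s, during which the arm holds its last target.

## Task

Two book racks stand on the sale table, and in one of them the sliding stop has been left well away from its row of books. Press down and hold the thumb button on top of that stop, slide the stop along its rail right up to the row of books, then let the button come up so that the stop locks there. Keep the books standing in place, and leave the other rack's stop, which already stands against its books, where it is.

Things in the scene. Friction and masses are not known exactly. Their poses are not given: they have to be found in the camera images.
- button_top (a point): Centre of the top of the thumb button (square steel paddle, 36 x 36 mm) on the plywood stop to be moved (100 mm across the rail, 62 along); 130 mm above the table when up. z up, y along the rail away from the books: slide toward -y. Stop's front face is 38 mm from here toward -y; its front plate rises 7.5 mm above the button, inner side 26 mm toward -y, so a fingertip can push on it.
- button (a joint): Travel of that button, m: 0 up (locked; rests within 1 mm of 0), 0.006 fully down. It springs up when let go; pressing takes about 5 N to start and 8 N fully down. From 0.003 on the brake is free and the stop slides with 1 to 2 N; with the button up the brake holds the stop against about 12 N and it must not be forced along.
- stop (a joint): Position of that stop along its rail, m: grows toward the books; starts between 0.005 and 0.06, meets the books at about 0.197. Its wooden rack (120 x 366 mm, base 24 mm high, aluminium rail) is the one with a gap of 130 to 200 mm between stop and books; the racks, of the same make, may change places.
- row_face (a point): Centre of the cover, facing the stop, of the last book of the row (110 x 36 x 120 mm, standing loose on the rack); the point is 60 mm up the book, 84 mm above the table. The three loose books, up to 146 mm above the table, stand against the rack's fixed end. Axes as the rack's: y points toward the stop.
- other_stop (a joint): Position of the other rack's stop along its rail, m, about 0.164: it already stands against its row of four books and stays there.
There are look-alikes about, which are no part of the job. Leave any blue look-alike of the part that bears row_face alone.

How it is judged:
On the way, in this order (a step that is already met when the one before it is completed fails the run):
1. the thumb button is pressed down while the stop is still away from the books (value of joint button above 0.003 m and y of row_face in the frame of button_top below -0.12 m), for 0.1 s.
2. with the button held down, the stop is brought to within 15 mm of the row (value of joint button above 0.002 m and y of row_face in the frame of button_top above -0.053 m), for 0.1 s.
At the end, for the whole second after the job is handed in: The stop's front face is at most 15 mm from the last book, the thumb button is up again (under 1.5 mm), the stop is at rest, the last book stands upright within 10 degrees and within 15 mm of where it was, and the other stop is within about 15 mm of where it was (y of row_face in the frame of button_top above -0.053 m and value of joint button below 0.0015 m and velocity of joint stop between -0.005 and 0.005 m/s and angle between row_face's own z axis and vertical below 0.17 rad and distance of row_face from where it was at the start of the episode below 0.015 m and value of joint other_stop between 0.147 and 0.18 m); the robot touches nothing.
It fails at once if the stop is forced along its rail with the button up (value of joint button below 0.001 m and (velocity of joint stop above 0.015 m/s or velocity of joint stop below -0.015 m/s)).
It fails at once if the other rack's stop is moved (value of joint other_stop below 0.147 m or value of joint other_stop above 0.18 m).
It fails at once if the last book is knocked over or pushed away (angle between row_face's own z axis and vertical above 0.35 rad or distance of row_face from where it was at the start of the episode above 0.03 m).
It also fails if it takes over 32 s, if anything falls off the work surface, if the arm or the gripper's body presses on something with over 40 N, if the wrist force passes 120 N, or if a joint passes its speed limit or range.

## Working session

There is one attempt and no reset: what is moved stays moved. The work goes in short steps, each a Python script; the robot and the scene stay as the last script left them, time stands still between calls to the robot, and variables do not carry over. Pictures are saved under pics/ and viewed, and the job is handed in when it is done.

```bash
mkdir -p pics; python3 - <<'E'
from cell import env,camera,calibration
import cv2,numpy as np
for n in("scene","side"):
    p,d=camera(n);cv2.imwrite(f"pics/{n}0.png",p);np.save(f"pics/{n}0.npy",d);print(n,calibration(n))
s=env.get_state();print(s['time'],s['tcp_pos'],s['orientation'],s['force'])
E
```

```text
scene {'fx': 586.7787836295765, 'fy': 586.7787836295765, 'cx': 307.9956115315533, 'cy': 234.2673707830208, 'rvec': array([ 2.02058114,  0.72433173, -0.4269297 ]), 'tvec': array([-0.36827752, -0.20128301,  2.07024213])}
side {'fx': 445.0269033850232, 'fy': 445.0269033850232, 'cx': 329.425049987574, 'cy': 238.65413389353475, 'rvec': array([ 0.42355874, -2.77230334,  1.12149451]), 'tvec': array([0.58126436, 0.35953048, 0.7914255 ])}
0.1 [ 0.2987411  -0.60484207  0.30302656] [-7.74550346e-04  9.73797789e-01  2.27414154e-01 -2.61365726e-04] [-0.0161282   0.94619997 -0.8117082 ]
```

View pics/scene0.png

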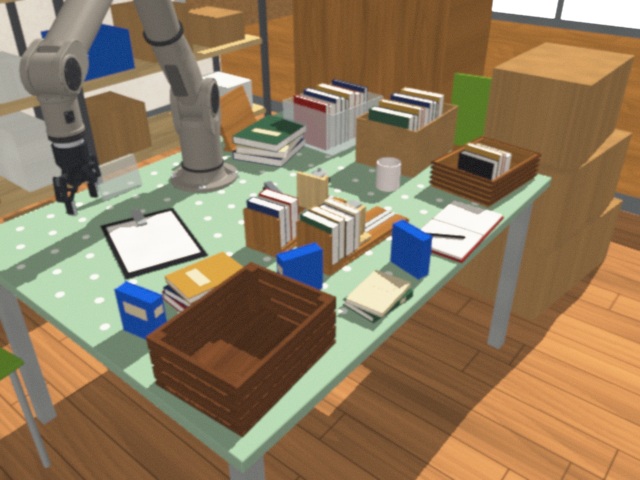

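View pics/side0.png

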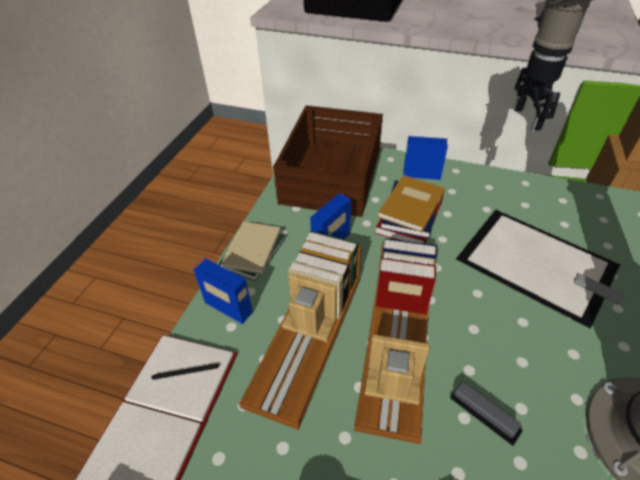

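The side view shows the target rack on the right, with its button at about (398,360) and the red last book at about (406,290). The other rack, at left, has its button at (308,297) and its stop against the books. I'll zoom in to measure.

```bash
cat > h.py <<'E'
import cv2,numpy as np
from cell import calibration
def cam(n):
    c=calibration(n);R=cv2.Rodrigues(c['rvec'])[0];return c,R,c['tvec']
def onplane(n,u,v,z):
    c,R,t=cam(n);d=R.T@np.array([(u-c['cx'])/c['fx'],(v-c['cy'])/c['fy'],1]);o=-R.T@t
    return o+d*(z-o[2])/d[2]
def cloud(n,D):
    c,R,t=cam(n);v,u=np.mgrid[:480,:640]
    P=np.stack([(u-c['cx'])/c['fx']*D,(v-c['cy'])/c['fy']*D,D],-1);return (P-t)@R
E
python3 - <<'E'
from h import *
p=cv2.imread('pics/side0.png');D=np.load('pics/side0.npy')
W=cloud('side',D)
c=p[220:450,340:450];cv2.imwrite('pics/z1.png',cv2.resize(c,None,fx=2.6*2,fy=2.6,interpolation=cv2.INTER_CUBIC) if 0 else cv2.resize(c,None,fx=2.6,fy=2.6,interpolation=cv2.INTER_CUBIC))
hsv=cv2.cvtColor(p,cv2.COLOR_BGR2HSV)
# button: greyish pixels at z 0.12-0.14
m=((hsv[...,1]<60)&(W[...,2]>.115)&(W[...,2]<.14)).astype(np.uint8)
n,l,st,ce=cv2.connectedComponentsWithStats(m)
for i in range(1,n):
    if st[i,4]>60:
        q=W[l==i];print(st[i],ce[i],q.mean(0),onplane('side',*ce[i],.13), p[l==i].mean(0))
for u,v in((398,360),(398,350),(398,368),(400,290),(385,290),(425,290),(405,275),(405,305),(308,297)):print(u,v,W[v,u],p[v,u])
E
```

```text
[  0   0 128  69 958] [58.09394572 33.3914405 ] [ 2.04374804 -0.97054866  0.12717732] [ 2.03741439 -0.95016403  0.13      ] [108.7348643  118.19102296 125.38935282]
[ 255   28  273   39 1849] [393.54732288  47.77230936] [ 0.74970383 -1.2003538   0.12761352] [ 0.7373014 -1.1947233  0.13     ] [166.61492699 176.95997837 178.04380746]
[563  66  77  16 574] [601.46167247  73.15156794] [ 0.02695018 -1.19946529  0.12751789] [ 0.02782593 -1.19361279  0.13      ] [163.47909408 173.74738676 174.85191638]
[295 251  54  28 588] [322.29761905 263.64285714] [ 0.65887292 -0.10990965  0.1347309 ] [ 0.65995419 -0.11371072  0.13      ] [150.67346939 160.68537415 167.22959184]
[383 251  54  14 364] [408.77197802 257.46978022] [ 0.49336499 -0.1781807   0.13518372] [ 0.49345857 -0.18293862  0.13      ] [136.74175824 147.59340659 156.28571429]
[295 288  22  19 291] [305.78694158 296.96907216] [ 0.6638698  -0.02382497  0.13011604] [ 0.66388133 -0.02382442  0.13      ] [116.38831615 122.44329897 122.76632302]
[387 350  22  23 412] [397.71116505 361.26699029] [0.46808291 0.0575979  0.13017012] [0.46805704 0.05759641 0.13      ] [116.61650485 122.44174757 122.59708738]
398 360 [0.46806745 0.05478016 0.12944341] [119 123 122]
398 350 [0.47198457 0.03251835 0.12390125] [ 56  86 103]
398 368 [0.46509551 0.06990621 0.13024797] [138 142 141]
400 290 [ 0.49602541 -0.12279288  0.09351341] [128 167 182]
385 290 [ 0.52601395 -0.11941275  0.08615728] [ 13  19 114]
425 290 [ 0.44741028 -0.12748813  0.10641388] [ 12  16 114]
405 275 [ 0.49143815 -0.12252228  0.1437063 ] [ 34  38 117]
405 305 [ 0.48045922 -0.12519691  0.04455556] [ 14  17 113]
308 297 [ 0.65922197 -0.02366368  0.13196328] [116 122 119]
```

View pics/z1.png

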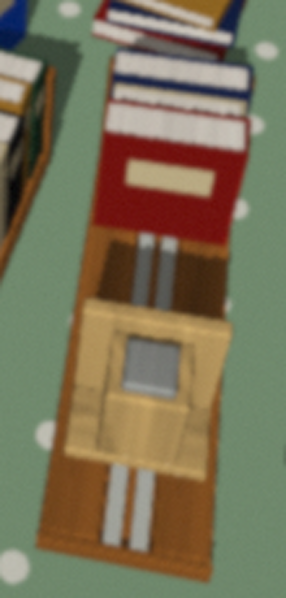

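```bash
python3 - <<'E'
from h import *
p=cv2.imread('pics/side0.png');D=np.load('pics/side0.npy');W=cloud('side',D);hsv=cv2.cvtColor(p,cv2.COLOR_BGR2HSV)
m=((hsv[...,1]>150)&((hsv[...,0]<8)|(hsv[...,0]>172))&(W[...,2]>.05)&(W[...,2]<.138)).astype(np.uint8)
m[:, :370]=0;m[:,445:]=0;m[:265]=0;m[320:]=0
m=cv2.erode(m,np.ones((3,3)));q=W[m>0]
c=np.median(q,0);print(len(q),c,q[:,0].min(),q[:,0].max())
a=np.linalg.lstsq(np.c_[q[:,0],np.ones(len(q))],q[:,1],rcond=None)[0];print('book slope',a,np.degrees(np.arctan(a[0])))
# rail & base outline: aluminium strip pixels z<0.05, bright
m=((hsv[...,1]<70)&(hsv[...,2]>120)).astype(np.uint8);m[:,:380]=0;m[:,412:]=0;m[:400]=0;m[436:]=0
print(m.sum())
q=W[m>0];print(q.mean(0)); 
vs,us=np.nonzero(m)
P=np.array([onplane('side',u,v,.03) for u,v in zip(us,vs)])
s=np.linalg.svd(P[:,:2]-P[:,:2].mean(0))[2][0];print('rail c',P.mean(0),'dir',s)
# base: brown pixels, left & right edges at z=.024
for v in(405,415,425):
    u=np.nonzero((hsv[v,340:440,1]>110)&(hsv[v,340:440,0]<20))[0]+340
    l,r=onplane('side',u.min(),v,.024),onplane('side',u.max(),v,.024);print(v,u.min(),u.max(),l,r,np.linalg.norm(l-r))
# button by minAreaRect
m=((hsv[...,1]<60)&(W[...,2]>.115)&(W[...,2]<.14)).astype(np.uint8);m[:340]=0;m[380:]=0;m[:,:380]=0;m[:,425:]=0
q=W[m>0];print(cv2.minAreaRect((q[:,:2]*1000).astype(np.float32)))
c,R,t=cam('side');print('campos',-R.T@t)
c,R,t=cam('scene')
for P in ([.468,.0576,.13],[.664,-.024,.13]):
    k=R@np.array(P)+t;print(c['fx']*k[0]/k[2]+c['cx'],c['fy']*k[1]/k[2]+c['cy'])
p=cv2.imread('pics/scene0.png')[150:290,230:420];cv2.imwrite('pics/z2.png',cv2.resize(p,None,fx=4,fy=4,interpolation=cv2.INTER_CUBIC))
E
```

```text
748 [ 0.49012626 -0.12367606  0.08370817] 0.43647438364810215 0.5396706896224122
book slope [ 0.10833596 -0.17680037] 6.1830791117403665
400
[0.46238271 0.10947534 0.030427  ]
rail c [0.46240823 0.10933682 0.03      ] dir [-0.0785602   0.99690937]
405 358 422 [0.52108755 0.10565827 0.024     ] [0.40923414 0.07069137 0.024     ] 0.11719160195798667
415 356 421 [0.51975693 0.12457698 0.024     ] [0.40794069 0.08960124 0.024     ] 0.11715875597499863
425 355 421 [0.51677204 0.14238021 0.024     ] [0.40499541 0.10739705 0.024     ] 0.11712316998498318
((468.3173828125, 55.249725341796875), (34.28694534301758, 36.81865692138672), 6.261749267578125)
campos [0.46036133 0.45255928 0.82264347]
316.4621848820323 173.51996036700962
352.8101907485877 202.445046753405
```

View pics/z2.png

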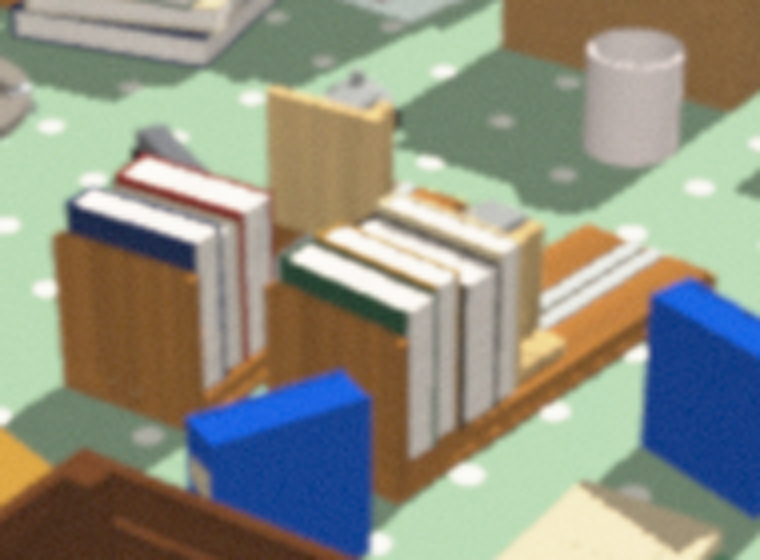

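The target button is at about (0.468, 0.056, 0.130) and the rack yaw is about 6.2°. The book face is about 0.18 m from the button along the rail. Next I'll close the gripper, go above the button and check with the wrist camera.

```bash
cat >> h.py <<'E'
YAW=np.radians(6.3)
ey=np.array([-np.sin(YAW),np.cos(YAW),0]);ex=np.array([np.cos(YAW),np.sin(YAW),0])
def quat(s):  # tool y = s*ex, z down
    from scipy.spatial.transform import Rotation as Ro
    y=s*ex;z=np.array([0,0,-1.]);x=np.cross(y,z)
    q=Ro.from_matrix(np.c_[x,y,z]).as_quat();return q[[3,0,1,2]]
B=np.array([.468,.056,.130])
E
python3 - <<'E'
from h import *
from cell import env,kin,camera
print(env.nose_length)
best=None
for s in(1,-1):
    q=kin.inverse_kinematics(B-.009*ey+[0,0,.16],quat(s));q2=kin.inverse_kinematics(B-.15*ey+[0,0,.073],quat(s))
    print(s,None if q is None else np.round(q,2),None if q2 is None else np.round(q2,2))
    if q is not None and q2 is not None:
        k=np.abs(q-env.get_state()['qpos']).max()
        if best is None or k<best[0]:best=(k,s)
s=best[1];print(s)
env.grip(0.0,40)
env.reach(B-.009*ey+[0,0,.16],quat(s))
st=env.get_state();print(st['time'],st['tcp_pos'],st['force'],st['opening'])
c=calibration('wrist');p,d=camera('wrist');cv2.imwrite('pics/w1.png',p);np.save('pics/w1.npy',d);np.save('pics/w1c.npy',c,allow_pickle=True)
E
```

```text
0.0726
1 [ 0.34  0.21 -0.65  2.01  0.16  0.97 -0.27] [ 0.46  0.35 -0.47  2.05  0.22  0.79 -0.04]
-1 [-1.28  0.38  1.32  2.09 -0.44  1.   -2.76] [-0.03  0.31  0.11  2.08 -0.05  0.75 -2.92]
1
3.2667 [0.46934731 0.045977   0.2899229 ] [-0.13133775  0.09176593  0.49105203] -5.701914141103398e-06
```

View pics/w1.png

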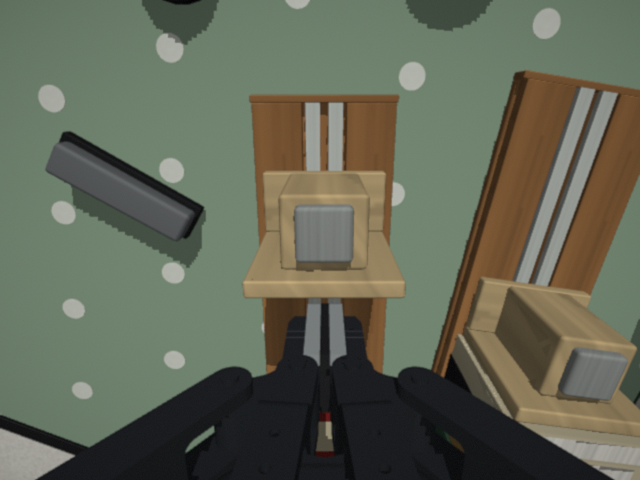

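The wrist view shows the rack aligned with the tool and the whole button visible, centred at about (324,233). I'll cast that pixel onto z=0.13.

```bash
python3 - <<'E'
from h import *
import h
C=np.load('pics/w1c.npy',allow_pickle=True).item()
h.calibration=lambda n:C
p=cv2.imread('pics/w1.png');hsv=cv2.cvtColor(p,cv2.COLOR_BGR2HSV)
m=(hsv[...,1]<50).astype(np.uint8);m[:200]=0;m[268:]=0;m[:,:285]=0;m[:,362:]=0
n,l,st,ce=cv2.connectedComponentsWithStats(m);i=1+st[1:,4].argmax();print(st[i],ce[i],onplane('w',*ce[i],.13))
x,y,w,hh,_=st[i]
print(onplane('w',x,y+hh/2,.13),onplane('w',x+w,y+hh/2,.13),onplane('w',x+w/2,y,.13),onplane('w',x+w/2,y+hh,.13))
print('plate top inner/outer edge?',[onplane('w',324,v,.1375) for v in(270,282)])
D=np.load('pics/w1.npy');W=cloud('w',D);print(W[233,324],W[276,324])
print('rail',onplane('w',325,110,.03),onplane('w',325,300,.03))
E
```

```text
[ 294  204   60   59 3387] [323.56421612 232.95866549] [0.46783914 0.056927   0.13      ]
[0.45022661 0.05468169 0.13      ] [0.48604814 0.05855138 0.13      ] [0.46618866 0.07463465 0.13      ] [0.47018255 0.03767618 0.13      ]
plate top inner/outer edge? [array([0.470344  , 0.03616896, 0.1375    ]), array([0.4711889 , 0.02835051, 0.1375    ])]
[0.46815352 0.05645504 0.12848545] [0.47118075 0.02844148 0.12867314]
rail [0.46146318 0.12580862 0.03      ] [ 0.4793089 -0.0380936  0.03     ]
```

Both views agree on (0.468, 0.0567). Now I'll press.

```bash
sed -i 's/^B=.*/B=np.array([.468,.0567,.130])/; s/radians(6.3)/radians(6.2)/' h.py; python3 - <<'E'
from h import *
from cell import env,camera
P=B-.008*ey
env.movel(P+[0,0,.0726+.008],velocity=.12,rot=quat(1))
s=env.get_state();print(s['time'],s['tcp_pos'],s['force'])
r=env.movel(P+[0,0,.0726-.008],velocity=.015,stop_force=12)
s=env.get_state();print(r,s['time'],s['tcp_pos'],s['force'])
env.dwell(.15)
s=env.get_state();print(s['time'],s['tcp_pos'],s['force'])
p,_=camera('side');cv2.imwrite('pics/s2.png',cv2.resize(p[220:450,300:480],None,fx=2.6,fy=2.6,interpolation=cv2.INTER_CUBIC))
p,_=camera('wrist');cv2.imwrite('pics/w2.png',p)
E
```

```text
4.125 [0.4692989  0.04887395 0.21110786] [ 0.49451463 -0.13130687 -0.47137942]
True 5.025 [0.46895963 0.04877564 0.19671545] [-2.34596908 -0.62164717  7.96847298]
5.175 [0.46897622 0.04877118 0.19674318] [-1.29968439 -0.44832348  7.40253776]
```

View pics/w2.png

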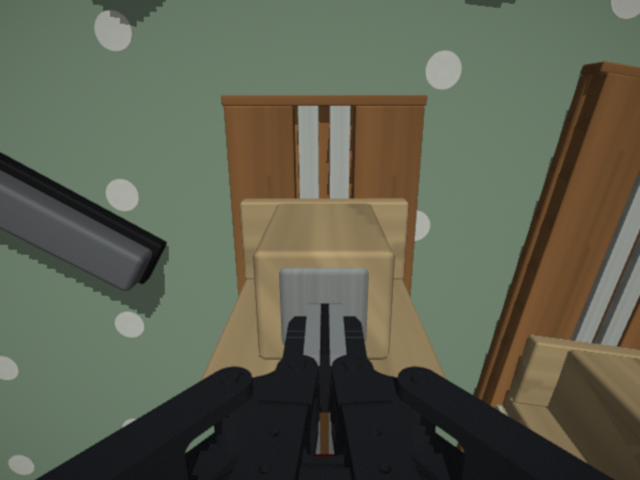

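View pics/s2.png

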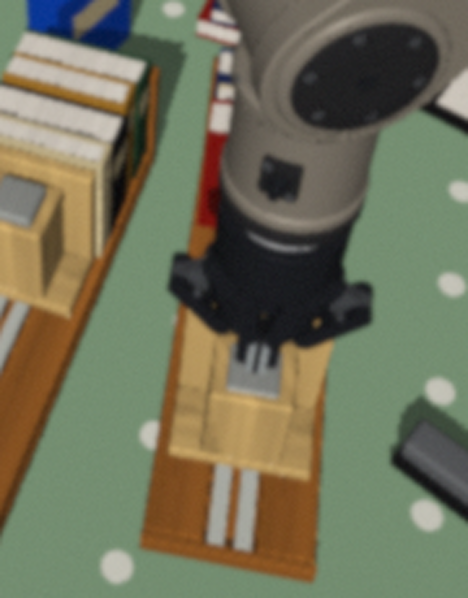

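The tip is on the button. Its height puts the button about 5.9 mm down at about 8 N. I'll press slightly more, then slide.

```bash
python3 - <<'E'
from h import *
from cell import env,camera
P=B-.008*ey
s0=env.get_state()['tcp_pos']
def show(r=None):
    s=env.get_state();print(r,round(s['time'],2),np.round(s['tcp_pos'],4),np.round(s['force'],2),'along',round(float(-(s['tcp_pos']-s0)@ey),4))
T=P.copy();T[2]=.1957
show(env.movel(T,velocity=.01,stop_force=8))
show(env.movel(T-.03*ey,velocity=.04,stop_force=12))
p,_=camera('wrist');cv2.imwrite('pics/w3.png',p)
p,_=camera('side');cv2.imwrite('pics/s3.png',cv2.resize(p[220:450,300:480],None,fx=2.6,fy=2.6,interpolation=cv2.INTER_CUBIC))
show()
E
```

```text
False 5.53 [0.4691 0.0489 0.1966] [-2.99 -1.88 13.81] along -0.0001
False 6.42 [0.4723 0.0188 0.1966] [-4.08 -1.13 13.73] along 0.0302
None 6.53 [0.4723 0.0188 0.1966] [-3.72 -1.34 13.16] along 0.0301
```

View pics/w3.png

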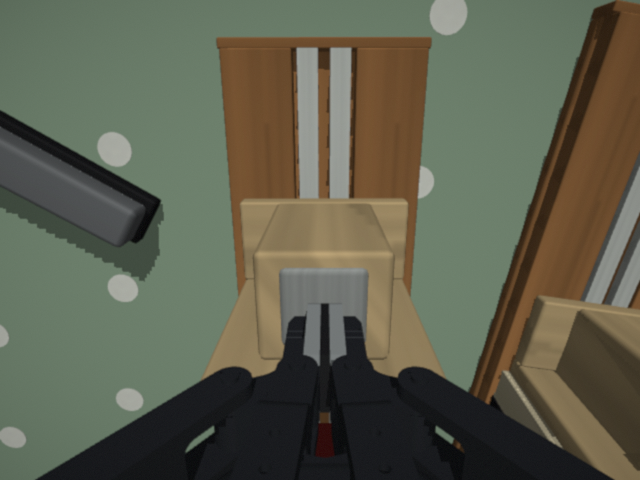

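View pics/s3.png

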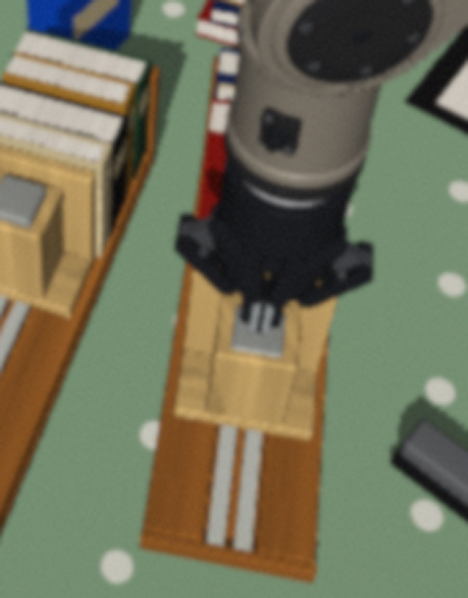

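The stop moves along with the tip and doesn't slip. I'll slide on, slowing for the approach and stopping on contact.

```bash
python3 - <<'E'
from h import *
from cell import env,camera
P=B-.008*ey
def show(r=None):
    s=env.get_state();print(r,round(s['time'],2),np.round(s['tcp_pos'],4),np.round(s['force'],2),'along',round(float(-(s['tcp_pos']-P)@ey),4))
T=P.copy();T[2]=.1957
show(env.movel(T-.125*ey,velocity=.05,stop_force=12))
env.dwell(.2);show()
show(env.movel(T-.147*ey,velocity=.012,stop_force=3.5))
show()
p,_=camera('wrist');cv2.imwrite('pics/w4.png',p)
p,_=camera('side');cv2.imwrite('pics/s4.png',cv2.resize(p[200:450,300:480],None,fx=2.4,fy=2.4,interpolation=cv2.INTER_CUBIC))
p,_=camera('scene');cv2.imwrite('pics/c4.png',cv2.resize(p[150:290,230:420],None,fx=4,fy=4,interpolation=cv2.INTER_CUBIC))
show()
E
```

```text
False 8.57 [ 0.4826 -0.0755  0.1966] [-3.86  0.91 12.56] along 0.125
None 8.78 [ 0.4826 -0.0755  0.1966] [-4.13  0.71 13.41] along 0.125
True 10.12 [ 0.4845 -0.0927  0.1968] [-1.62  0.07  7.98] along 0.1423
None 10.12 [ 0.4845 -0.0927  0.1968] [-1.62  0.07  7.98] along 0.1423
None 10.27 [ 0.4845 -0.0927  0.1969] [-2.1   1.07  7.05] along 0.1423
```

View pics/w4.png

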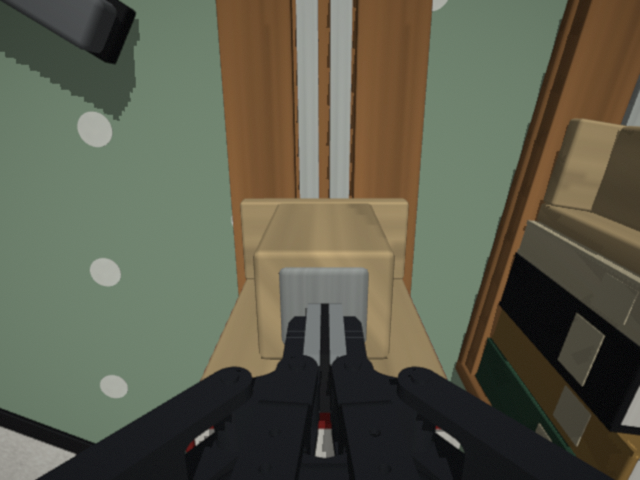

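View pics/s4.png

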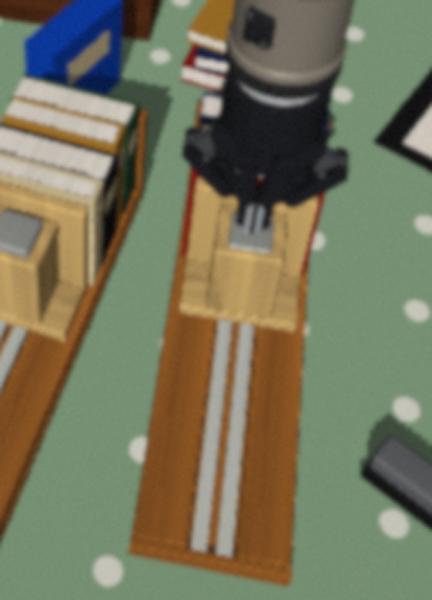

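View pics/c4.png

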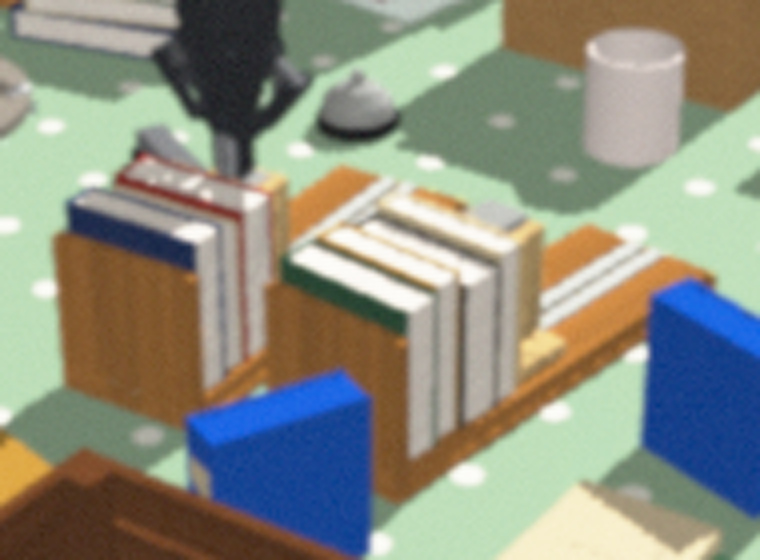

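The stop now stands at the red book: no gap shows in the scene view, the books are upright, and it has travelled 0.142 m against the 0.144 m predicted. I'll lift straight up and check.

```bash
python3 - <<'E'
from h import *
from cell import env,camera
p0=env.get_state()['tcp_pos'].copy()
env.movel(p0+[0,0,.02],velocity=.03)
env.movel(p0+[0,0,.12],velocity=.15)
# retreat along the rail away from the books to see freely
env.movel(p0+[0,0,.12]+.10*ey,velocity=.2)
s=env.get_state();print(s['time'],s['tcp_pos'],s['force'])
C=calibration('wrist');p,_=camera('wrist');cv2.imwrite('pics/w5.png',p)
p,D=camera('side');cv2.imwrite('pics/s5f.png',p);np.save('pics/s5.npy',D);cv2.imwrite('pics/s5.png',cv2.resize(p[200:450,260:480],None,fx=2.4,fy=2.4,interpolation=cv2.INTER_CUBIC))
p,_=camera('scene');cv2.imwrite('pics/c5.png',cv2.resize(p[150:290,230:420],None,fx=4,fy=4,interpolation=cv2.INTER_CUBIC))
W=cloud('side',D);hsv=cv2.cvtColor(cv2.imread('pics/s5f.png'),cv2.COLOR_BGR2HSV)
m=((hsv[...,1]<60)&(W[...,2]>.12)&(W[...,2]<.138)).astype(np.uint8)
n,l,st,ce=cv2.connectedComponentsWithStats(m)
for i in range(1,n):
    q=W[l==i].mean(0)
    if st[i,4]>60 and abs(q[1])<.35 and q[0]<.8:print(st[i],q,'rail from start',-(q-B)@ey)
E
```

```text
12.5667 [0.47355559 0.0057648  0.31631735] [-0.48400426 -0.06800786  0.23668696]
[295 251  54  27 586] [ 0.65915513 -0.11009569  0.13467553] rail from start 0.18646472279901918
[395 287  19  19 138] [ 0.48775454 -0.07661759  0.12919083] rail from start 0.13467129019742513
[295 288  22  19 292] [ 0.66385181 -0.02378001  0.13015021] rail from start 0.10116114835556587
```

View pics/s5.png

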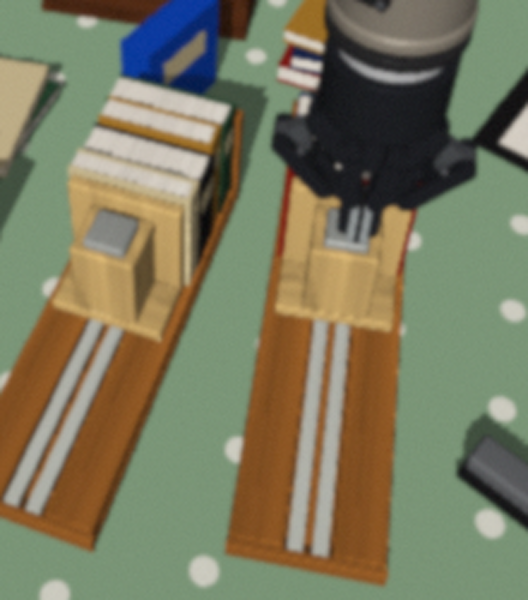

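View pics/c5.png

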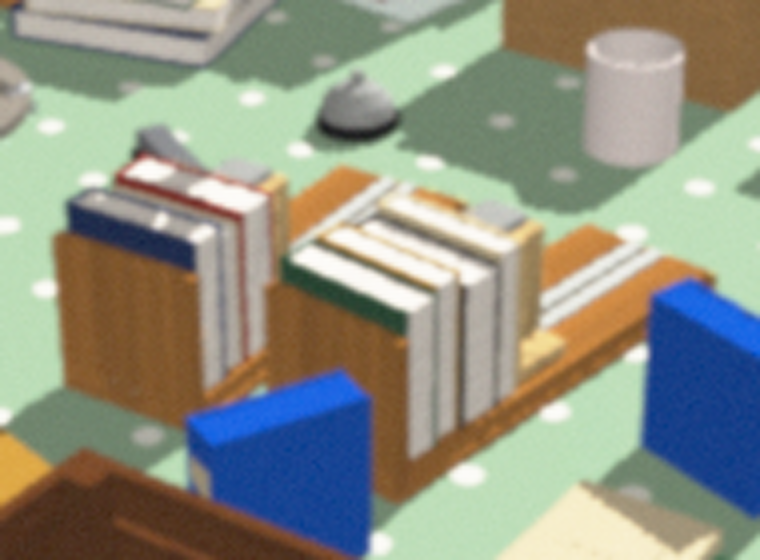

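View pics/w5.png

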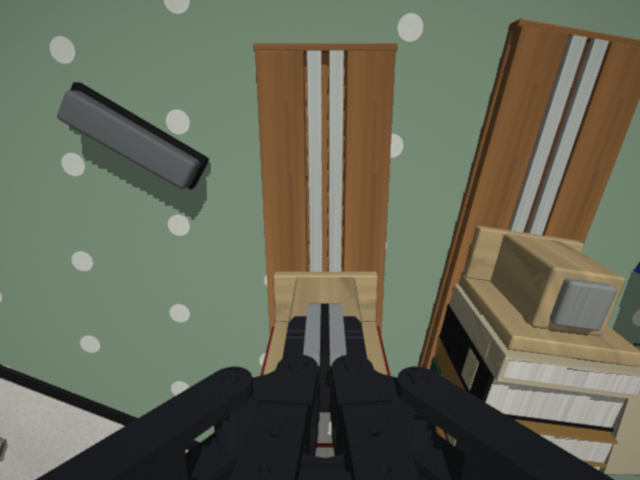

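The books are upright and the other stop hasn't moved; its button still reads (0.664, -0.024). The gripper hides part of the moved stop's button, so I'll take a clear look from above and behind.

```bash
python3 - <<'E'
from h import *
import h
from cell import env,camera
Q=B-.142*ey-.035*ey;Q[2]=.36
env.movel(Q,velocity=.2)
C=calibration('wrist');p,D=camera('wrist');cv2.imwrite('pics/w6.png',p);np.save('pics/w6.npy',D)
ps,Ds=camera('side');cv2.imwrite('pics/s6.png',cv2.resize(ps[200:450,260:480],None,fx=2.4,fy=2.4,interpolation=cv2.INTER_CUBIC))
W=cloud('side',Ds);hsv=cv2.cvtColor(ps,cv2.COLOR_BGR2HSV)
m=((hsv[...,1]<60)&(W[...,2]>.11)&(W[...,2]<.138)).astype(np.uint8)
n,l,st,ce=cv2.connectedComponentsWithStats(m)
for i in range(1,n):
    q=W[l==i].mean(0)
    if st[i,4]>60 and abs(q[1])<.35 and q[0]<.8:print('side',st[i],q,-(q-B)@ey)
h.calibration=lambda n:C
W=cloud('w',D);hsv=cv2.cvtColor(p,cv2.COLOR_BGR2HSV)
m=((hsv[...,1]<60)&(W[...,2]>.11)&(W[...,2]<.138)).astype(np.uint8)
n,l,st,ce=cv2.connectedComponentsWithStats(m)
for i in range(1,n):
    q=W[l==i].mean(0)
    if st[i,4]>100:print('wrist',st[i],np.median(W[l==i],0),-(q-B)@ey)
print(env.get_state()['time'])
E
```

```text
side [295 251  54  28 587] [ 0.65892951 -0.10981591  0.13477148] 0.18616221742241934
side [383 251  53  13 315] [ 0.49421728 -0.17801971  0.13498168] 0.23617827289176468
side [395 287  19  18 292] [ 0.48327721 -0.0829439   0.12993918] 0.14047704280175424
side [295 288  22  19 293] [ 0.66388475 -0.02381718  0.13001372] 0.10120165706102241
wrist [ 549   95   67   57 2756] [ 0.66228036 -0.02659507  0.1292176 ] 0.10400594673542228
wrist [ 301  153   49   49 2245] [ 0.48341275 -0.0855343   0.12913175] 0.1433352933339112
wrist [ 467  163  164  102 7298] [ 0.65161267 -0.10513358  0.13352613] 0.1800810407507298
wrist [449 267  12  30 157] [ 0.60358758 -0.16490384  0.11593766] 0.23484328006840904
wrist [ 260  278  131   24 3030] [ 0.49358362 -0.17572724  0.13355981] 0.23353529137744425
13.6333
```

View pics/w6.png

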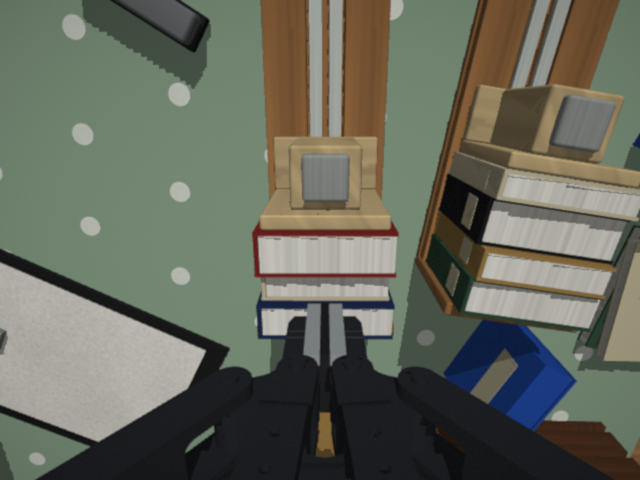

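View pics/s6.png

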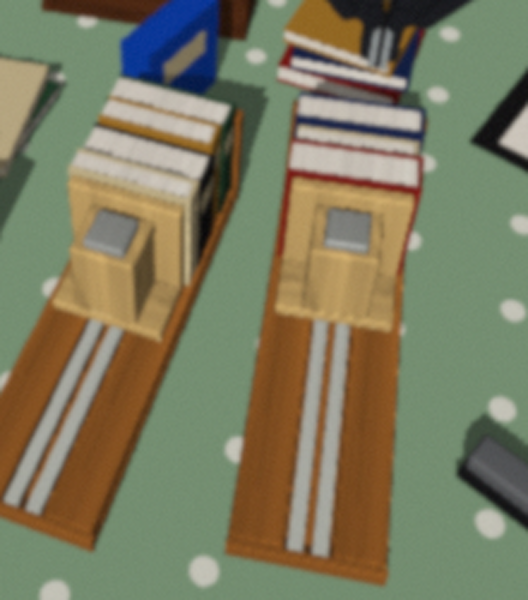

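The wrist view shows the stop's front plate against the red book, at about (325,225). The button is up at z≈0.130, the same as on the other stop. The books stand straight, and the robot is clear of everything.

```bash
python3 -c "
from cell import job,env
job.job_done();print(env.get_state()['time'])"
```

```text
the job is handed in; nothing more can be done
the job is handed in; nothing more can be done
```

The stop is now against its row of books and locked, and I've handed the job in. I pressed its button with the closed fingertips, slid the stop about 0.142 m along the rail until I felt contact, then lifted straight up.

**Last checks:**
- **Button:** it is up again. The side view reads 0.130 m and the wrist view 0.129 m, the same as the other stop's button.
- **Gap:** no gap shows between the stop and the red last book. The side and wrist views put the stop's travel at 0.140 m and 0.143 m, against about 0.144 m predicted to contact. That leaves a gap of about 0–4 mm, inside the 15 mm limit.
- **Books:** all three stand upright with no visible shift. I judged the last book's position by eye and did not re-measure its cover.
- **Other stop:** its button still reads (0.664, -0.024), as at the start.
- **Robot:** clear of everything. My last clock reading, just before hand-in, was 13.6 s of the 32 s allowed.

No check failed. The two cameras disagree on the stop's position by about 3 mm, which is close to the calibration error.

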